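Find the mortise that fits, by the drag of a gauge blade

TASK

Four trial mortises stand in the jig, all alike to the eye: two are slack, one is too tight for the gauge blade, and in one the blade slides with a definite light drag. Draw the gauge from its rack, feel for that one without ever forcing the blade, and leave the gauge let go, standing upright and pushed fully home there, its handle's shoulder down on the wood. Leave the other tools on the bench where they are.

Things in the scene. Friction and masses are not known exactly. Their poses are not given: they have to be found in the camera images.
- gauge_handle (a point): Centre of the gauge's handle. The gauge is a loose hand tool, about 0.14 kg: wooden handle 32 (its x) x 18 (its y) x 60 mm tall, and below it a flat steel blade 30 (x) x 6 (y) x 47 mm long with a rounded end. The handle's underside (shoulder) is 30 mm below this point, the blade's end 77 mm. z points up. It starts upright in the rack, shoulder on the rack's top.
- rack: Dark wooden rest, 80 (x) x 70 (y) x 52 mm tall, fixed; origin at the centre of its underside. A slot 40 x 10 mm in its top, long side along its x, holds the gauge's blade; the gauge lifts straight out.
- jig: Plywood base 90 (x) x 226 (y) x 12 mm, fixed; origin at the centre of its underside, z up. Four light wooden test pieces, each 54 x 46 mm, stand on it in a row along its y; their flat tops, 82 mm above the jig's underside, are the highest part. Each has one mortise in its top, closed at the ends: 36 mm along the jig's x, 11 mm wide (along y) at the lip, 10 mm below it, 62 mm deep.
- mallet: Turned wooden mallet standing on its head, 84 mm across, 228 mm tall, loose. To be left alone. Origin under its centre.
- chisel: Chisel with a wooden handle lying on the bench, 240 mm long, 27 mm high, loose; origin between handle and blade, x towards the blade. To be left alone.
- plane: Block plane, 160 x 45 mm, about 60 mm tall, loose. To be left alone. Origin under its centre.
- marker: Wooden marking gauge, a 200 mm beam through a block 65 mm wide, 64 mm tall, loose. To be left alone. Origin under its centre.
- offcut: Wooden offcut 75 x 45 x 22 mm, loose. To be left alone. Origin under its centre.
- glue: Yellow glue bottle, 60 mm across, 160 mm tall, loose. To be left alone. Origin under its centre.
- mortise_1 (a point): Centre of the mouth of the first (largest y in the jig's frame) of the four mortises, level with the top of its test piece; axes as the jig's. The mouths lie 48 mm apart. The blade goes in with its x along the jig's x, either way round. Which mortise has which fit changes every time.
- mortise_2 (a point): Centre of the mouth of the second of the four mortises, level with the top of its test piece; axes as the jig's. The mouths lie 48 mm apart. The fits differ only inside: in every mortise the blade is free for the first 17 mm.
- mortise_3 (a point): Centre of the mouth of the third of the four mortises, level with the top of its test piece; axes as the jig's. The mouths lie 48 mm apart. In the tight one the blade's end meets a hard stop 18 to 20 mm down; in the slack ones it goes home with almost no drag.
- mortise_4 (a point): Centre of the mouth of the fourth (smallest y) of the four mortises, level with the top of its test piece; axes as the jig's. The mouths lie 48 mm apart. In the right one sprung wooden cheeks take the blade from 19 mm down; it enters with up to 20 N, and from 27 mm on slides with a steady drag of 4 to 12 N, staying where it is left.
There are look-alikes about, which are no part of the job. What is shaped like the part that bears gauge_handle but orange, pink or red is not meant.

How it is judged:
On the way:
1. the gauge has been drawn up out of the rack (height (world z) of gauge_handle above 0.135 m), for 0.1 s.
At the end, for the whole second after the job is handed in: The gauge stands at rest in the mortise with the drag (its cheeks pushed apart by the blade), upright within 4.5 degrees, its shoulder down on the wood: handle centre 112 mm above the jig's underside, within 2.5 mm, and within 6 mm of the middle of the row along the jig's x (z of gauge_handle in the frame of jig between 0.1095 and 0.1145 m and angle between gauge_handle's own z axis and vertical below 0.08 rad and x of gauge_handle in the frame of jig between -0.006 and 0.006 m and value of joint any of cheek_a, cheek_b above 0.0005 m and linear speed of gauge below 0.01 m/s); the robot touches nothing.
It fails at once if the gauge is forced: more than 35 N between it and a test piece (55 N in the right one, where the squeeze of the cheeks is counted in) (contact force between gauge and piece_a above 35 N or contact force between gauge and piece_b above 55 N or contact force between gauge and piece_c above 35 N or contact force between gauge and piece_d above 35 N).
It fails at once if another tool on the bench is moved more than 30 mm (distance of any of mallet, chisel, plane, marker, offcut, glue from where it was at the start of the episode above 0.03 m).
It also fails if it takes over 64 s, if anything falls off the work surface, if the arm or the gripper's body presses on something with over 40 N, if the wrist force passes 120 N, or if a joint passes its speed limit or range.

ROBOT

A 6-joint arm with a two-finger parallel gripper is mounted at the origin on the work surface. World frame = base frame: x ahead of the robot, y to its left, z up, the work surface at z = 0. Lengths are in m, angles in rad, forces in N, time in s.
With the tool pointing down it reaches from about 0.35 to 0.725 m from the base axis. Payload 6 kg.
Tool frame: the origin (TCP) lies on the centre line of the jaws, within the pads' length; the fingertips stand 22 mm ahead of it and the grasp point (between the pads) lies 3 mm ahead of it; z points along the fingers, y is the direction in which the jaws open and shut (so a half turn about z gives the same grasp; the last joint's range is limited). The gripper opens to 85 mm and grips with 20 to 120 N. Pads are 22 mm wide; open, the fingers measure 114 mm over their backs; the gripper's body (76 mm by 85 mm) begins 54 mm behind the grasp point. The pads swing forward as they close: fully open they stand 13 mm farther back than shut.
Start: joints at [0.334, 0.04, 0.085, 0, -1.615, -0.334], TCP at [0.6, 0, 0.253] pointing down, gripper open.
Joint ranges: [-2.56, 2.56], [-1.29, 2.01], [-1.08, 1.49], [-3.29, 1.98], [-2.81, -0.18], [-2.99, 2.99]. Speed limits (rad/s): [2.57, 2.57, 3.01, 3.14, 3.14, 3.14].

INTERFACE

Orientations are given as a rotation vector (axis times angle).
In Python, from station import get_state, imaging, ticket gives the robot as it stands.
- The arm moves only by the tool carry_out, never from a script. Its argument "commands" is a list of rows, each a list of 7 numbers: the shift along the tool's x, y, z in m, then the turn, a rotation vector about the tool's x, y, z in rad, then the opening, from 0 (shut) to 1 (fully open). A call has 1 to 10 rows; each row is the pose to reach, as a shift and turn from the pose commanded when the call began, along the tool's axes at that moment; what a row does not reach only later rows make up. A row lasts 1/8 s, in which the tool goes at most 62.5 mm and 10.7 degrees, less where a joint would pass 70% of its speed; a pose out of reach is approached as far as the arm can. A call with a gripper value outside its range is refused whole. The fingers move at their own pace and stop on an object; "squeeze" is the grip in N (left out, the last holds). Time passes only in rows, so rows that repeat a pose let the fingers close. It gives the time, the measured TCP pose, the force and the opening at its end, in the units of the state.
- get_state(): the state, without advancing time (a new reading comes with each control period).
- imaging.grab_frame(name): name is "scene" or "side" or "wrist"; returns a dict with "color" (480x640x3 uint8, red, green, blue), "depth" (480x640 float32, m along the optical axis (not along the pixel's ray), 0 where there is no reading), "vfov" (degrees; the focal length in pixels is half the picture's height over the tangent of half this angle, whatever the lens; pixels are square), "cx", "cy" (the principal point, pixels), "T" (4x4, takes a point from camera to world coordinates); the wrist camera has in their place "T_tool_cam" (4x4, takes a point from camera to tool coordinates, whose origin is the TCP and whose axes are the flange's). Camera axes: x right, y down, z forward; pixel columns grow to the right and rows downward; lengths in m; the calibration is good to about 2 mm. The wrist camera is an equidistant fisheye: a pixel r from the principal point sees the ray r / f radians off the axis. A picture is of the moment at which its call begins: read the wrist's pose just before it.
- ticket.hand_in(): hands the job in, once; it reports no verdict.
The state is a dict: "t": time; "q": joint angles; "dq": joint speeds; "tau": joint torques, N m; "position": TCP position; "eef_rot": TCP orientation; "wrist_force": force on the tool from outside, world axes, zero at the start; "wrist_torque": the same for the moment, N m; "gripper_width": finger opening in m.
Only numpy, scipy, OpenCV 4.12 (cv2) and the standard library are available. Lean on these libraries where they do the work, as an engineer would, in place of code of your own. Each camera call takes 0.05 s, during which the arm holds its last target.

## Working session

There is one attempt and no reset: what is moved stays moved. The work goes in short steps, Python scripts to look and compute and a tool call to move; the robot and the scene stay as the last step left them, time stands still between calls to the robot, and variables do not carry over. Pictures are saved under pics/ and viewed, and the job is handed in when it is done.

Besides the shell and the picture viewer there is one more tool, called after ">>>" by a JSON object that holds its "op" and its "data", one argument or row to a line. carry_out: Moves the arm, as the interface text tells. Its arguments: {"type":"object","properties":{"commands":{"type":"array","items":{"type":"array","items":{"type":"number"}}},"squeeze":{"type":"number"}},"required":["commands"]}

```bash
mkdir -p pics; ls; cat > h.py <<'E'
import numpy as np,cv2
from station import get_state,imaging
from scipy.spatial.transform import Rotation as R
def grab(n,fn=None):
    f=imaging.grab_frame(n)
    if fn: cv2.imwrite('pics/'+fn,f['color'][:,:,::-1])
    return f
def foc(f): return 240/np.tan(np.radians(f['vfov'])/2)
def cloud(f):
    v,u=np.mgrid[0:480,0:640];F=foc(f);d=f['depth']
    P=np.stack([(u-f['cx'])/F*d,(v-f['cy'])/F*d,d],-1)
    return P@f['T'][:3,:3].T+f['T'][:3,3]
def ray(f,u,v,z):
    F=foc(f);r=f['T'][:3,:3]@np.array([(u-f['cx'])/F,(v-f['cy'])/F,1]);o=f['T'][:3,3]
    return o+r*(z-o[2])/r[2]
E
python3 - <<'E'
from h import *
s=get_state();print(s)
for n in ['scene','side','wrist']:
    f=grab(n,n+'0.png');print(n,f['vfov'],f['cx'],f['cy'],f.get('T',f.get('T_tool_cam')))
E
```

```text
pics
{'t': 0.0, 'q': array([ 3.33698009e-01,  4.08406405e-02,  8.37849508e-02, -4.59351000e-04,
       -1.61546741e+00, -3.33683109e-01]), 'dq': array([ 0.00019201,  0.0002784 , -0.00099683, -0.00200209,  0.000508  ,
        0.00029399]), 'tau': array([-7.27207535e-04, -3.68200672e+01,  3.47413230e+01,  6.93227157e+00,
       -5.48646509e-03, -9.47124363e-06]), 'position': array([5.99716449e-01, 8.44184038e-05, 2.52249092e-01]), 'eef_rot': array([ 2.22052306e+00, -2.22044531e+00, -1.83173800e-03]), 'wrist_force': array([0.71782217, 0.24784881, 0.43216977]), 'wrist_torque': array([ 0.00070362, -0.04654913, -0.02009338]), 'gripper_width': 0.08545558463883009}
scene 50.535825392218555 329.7139506549327 240.50282110991174 [[ 0.83435442  0.48210482 -0.26725952  0.78791103]
 [ 0.55105738 -0.71742555  0.42618815 -0.43722513]
 [ 0.01372855 -0.5028673  -0.8642546   0.9621903 ]
 [ 0.          0.          0.          1.        ]]
side 54.190115252761956 318.74301149343165 246.06827205099458 [[ 0.99891933 -0.03719202  0.02787351  0.46799789]
 [-0.04283742 -0.50407275  0.86259818 -0.88014936]
 [-0.01803149 -0.86286002 -0.50512122  0.58520374]
 [ 0.          0.          0.          1.        ]]
wrist 65.70646984690485 322.51401741579525 238.11825409896736 [[-1.20488524e-03 -9.51128934e-01 -3.08791678e-01  8.02086083e-02]
 [ 9.99999257e-01 -1.20270250e-03 -1.97412047e-04 -6.71920397e-04]
 [-1.83620212e-04 -3.08791686e-01  9.51129676e-01 -1.20302458e-01]
 [ 0.00000000e+00  0.00000000e+00  0.00000000e+00  1.00000000e+00]]
```

View pics/scene0.png

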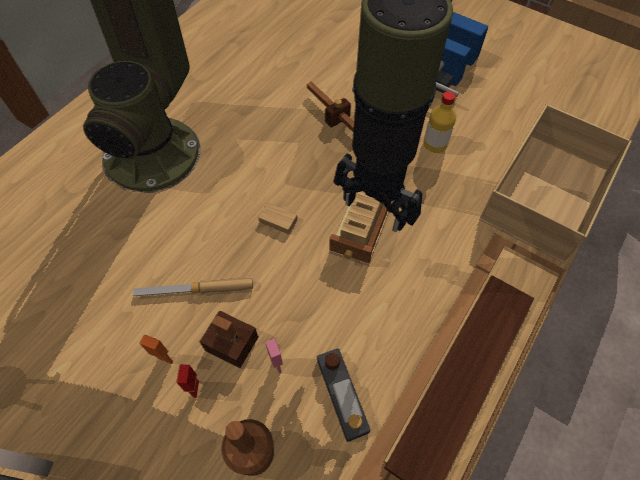

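View pics/side0.png

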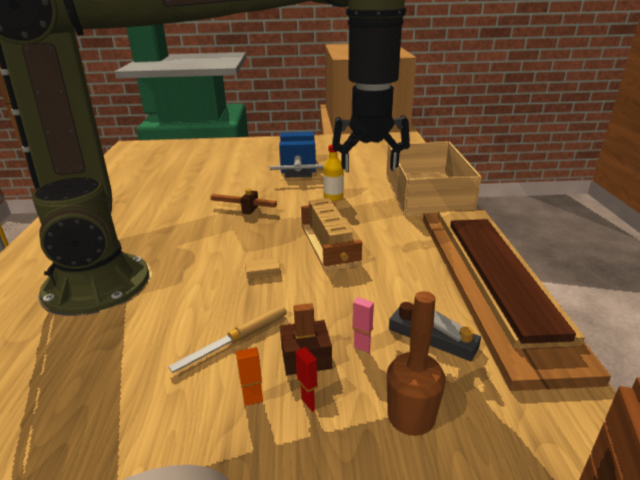

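View pics/wrist0.png

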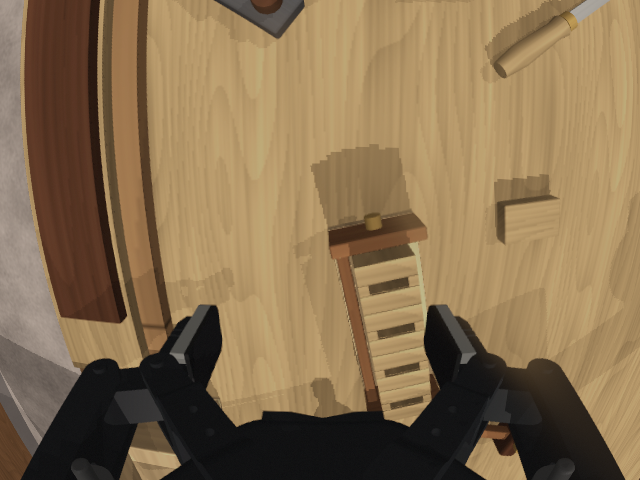

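```bash
python3 - <<'E'
from h import *
f=grab('scene');c=cloud(f)
im=f['color'][300:375,190:300,::-1];a=cv2.resize(im,None,fx=5,fy=5,interpolation=cv2.INTER_CUBIC);cv2.imwrite('pics/c1.png',a)
im=f['color'][185:270,320:400,::-1];cv2.imwrite('pics/c1b.png',cv2.resize(im,None,fx=6,fy=6,interpolation=cv2.INTER_CUBIC))
g=grab('side');d=cloud(g)
cv2.imwrite('pics/c2.png',cv2.resize(g['color'][290:380,260:350,::-1],None,fx=6,fy=6,interpolation=cv2.INTER_CUBIC))
cv2.imwrite('pics/c3.png',cv2.resize(g['color'][190:275,290:370,::-1],None,fx=6,fy=6,interpolation=cv2.INTER_CUBIC))
for n,C in (('scene',c),('side',d)):
    # points above rack top region
    for lo,hi,box in ((.105,.125,(.3,.7,-.5,-.1)),(.047,.057,(.3,.55,-.45,-.15)),(.078,.086,(.5,.75,-.15,.2))):
        m=(C[...,2]>lo)&(C[...,2]<hi)&(C[...,0]>box[0])&(C[...,0]<box[1])&(C[...,1]>box[2])&(C[...,1]<box[3])
        k,l,st,ce=cv2.connectedComponentsWithStats(m.astype(np.uint8))
        for i in range(1,k):
            if st[i,4]>25:
                P=C[l==i];r=cv2.minAreaRect((P[:,:2]*1000).astype(np.float32))
                print(n,lo,st[i],P.mean(0).round(4),np.round(r[0],1),np.round(r[1],1),round(r[2],1))
E
```

```text
scene 0.105 [212 315  20  17 196] [ 0.4598 -0.2649  0.1121] [ 458.9 -264.4] [32.6 18.1] 7.8
scene 0.105 [139 335  21  14 146] [ 0.3744 -0.3595  0.1069] [ 374.7 -359.7] [31.6 17.6] 12.5
scene 0.105 [265 339  15  19 147] [ 0.5593 -0.25    0.107 ] [ 559.4 -250.1] [17.5 31.8] 58.6
scene 0.105 [176 365  13  19 163] [ 0.461 -0.37   0.107] [ 460.7 -370. ] [17.7 30.6] 34.0
scene 0.105 [236 437  20  18  84] [ 0.6246 -0.4008  0.1118] [ 622.6 -401.1] [33.2 17. ] 69.7
scene 0.047 [ 199  311   56   50 1183] [ 0.4645 -0.2675  0.0514] [ 459.3 -264. ] [81.5 71. ] 7.6
scene 0.047 [148 350  21  10  38] [ 0.3834 -0.3619  0.0527] [ 380.9 -365.1] [35.3 15.3] 44.1
scene 0.047 [183 373  14  19  39] [ 0.4674 -0.3705  0.052 ] [ 467.3 -368.8] [17.  36.1] 2.2
scene 0.078 [341 191  39  48 951] [0.5343 0.0833 0.0817] [533.1  87.8] [ 54.7 108.5] 12.7
side 0.105 [293 304  21  11 176] [ 0.4599 -0.2684  0.1097] [ 460.1 -266. ] [32. 20.] 8.6
side 0.105 [241 350  12   7  26] [ 0.3739 -0.3624  0.1054] [ 374.1 -363.1] [ 8.7 18.3] 54.0
side 0.105 [407 354  20  19 221] [ 0.6152 -0.4092  0.1143] [ 615.7 -407.1] [15.6 26.3] 73.7
side 0.047 [ 280  320   52   34 1028] [ 0.4608 -0.2723  0.0498] [ 460.4 -265.7] [80.4 72.6] 6.6
side 0.047 [296 377  22  16 104] [ 0.4621 -0.3803  0.0522] [ 457.9 -378.2] [15.4 36.1] 61.6
side 0.047 [240 378  22  10 102] [ 0.3771 -0.3694  0.052 ] [ 377.7 -368.7] [32.7  6.8] 16.8
side 0.078 [317 203  36  33 564] [0.5325 0.1035 0.0794] [529.4 115.7] [ 54.6 173.4] 11.5
```

View pics/c1.png

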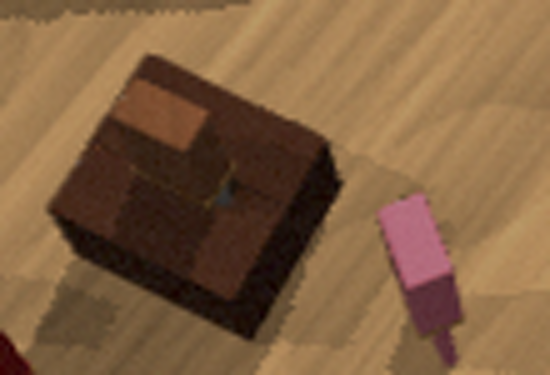

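View pics/c2.png

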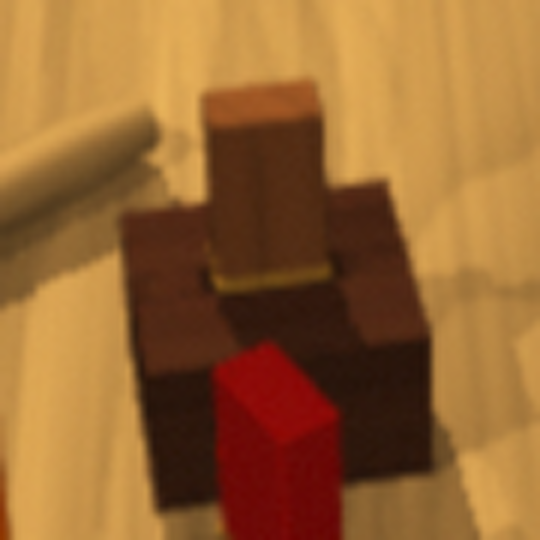

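View pics/c3.png

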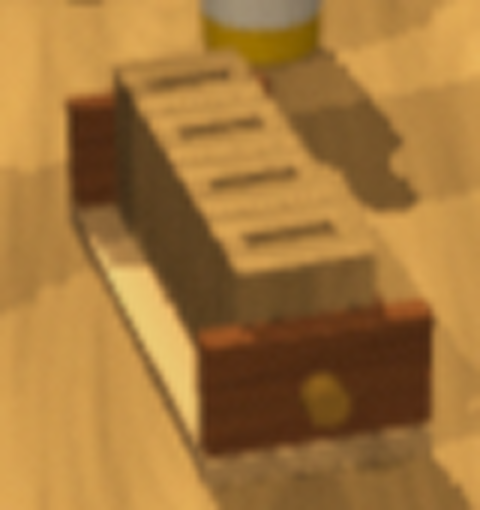

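>>> {"op": "carry_out", "data": {
  "commands": [
    [0.265,0.1405,0.04,0,0,1.435,0.7],
    [0.265,0.1405,0.04,0,0,1.435,0.7],
    [0.265,0.1405,0.04,0,0,1.435,0.7],
    [0.265,0.1405,0.04,0,0,1.435,0.7],
    [0.265,0.1405,0.04,0,0,1.435,0.7],
    [0.265,0.1405,0.04,0,0,1.435,0.7],
    [0.265,0.1405,0.04,0,0,1.435,0.7],
    [0.265,0.1405,0.04,0,0,1.435,0.7],
    [0.265,0.1405,0.04,0,0,1.435,0.7],
    [0.265,0.1405,0.04,0,0,1.435,0.7]
  ],
  "squeeze": 40
}}

```text
t: 1.5
position: [0.4595, -0.2649, 0.2132]
eef_rot: [0.217, -3.134, -0.0]
wrist_force: [0.6, -0.3, -0.6]
gripper_width: 0.0597
```

```bash
python3 - <<'E'
from h import *
s=get_state();print(s['t'],s['q'].round(3),s['position'].round(4),s['wrist_force'].round(2)); Rm=R.from_rotvec(s['eef_rot']).as_matrix();print(Rm.round(3))
f=grab('scene','s1.png');c=cloud(f)
g=grab('side','sd1.png');d=cloud(g)
w=grab('wrist','w1.png')
for n,F,C in (('scene',f,c),('side',g,d)):
    box=(.4,.7,-.15,.3)
    m=(C[...,2]>.075)&(C[...,2]<.088)&(C[...,0]>box[0])&(C[...,0]<box[1])&(C[...,1]>box[2])&(C[...,1]<box[3])
    k,l,st,ce=cv2.connectedComponentsWithStats(m.astype(np.uint8))
    for i in range(1,k):
        if st[i,4]>100:
            P=C[l==i];r=cv2.minAreaRect((P[:,:2]*1000).astype(np.float32))
            print(n,st[i],P.mean(0).round(4),np.round(r[0],1),np.round(r[1],1),round(r[2],1))
    x,y,w_,h_=[int(v) for v in (320,180,80,90)] if n=='scene' else (290,190,90,85)
    cv2.imwrite('pics/j_%s.png'%n,cv2.resize(F['color'][y:y+h_,x:x+w_,::-1],None,fx=6,fy=6,interpolation=cv2.INTER_CUBIC))
E
```

```text
1.5 [-0.143 -0.147 -0.168  0.    -1.55  -1.289] [ 0.4595 -0.2649  0.2132] [ 0.61 -0.3  -0.58]
[[-0.99  -0.138 -0.   ]
 [-0.138  0.99  -0.   ]
 [ 0.     0.    -1.   ]]
scene [ 340  161   54   78 1820] [0.5253 0.1249 0.0815] [523.8 130.4] [ 54.6 195.6] 12.5
side [311 199  42  39 839] [0.5282 0.1173 0.0788] [526.  127.5] [ 55.2 197.4] 12.7
```

View pics/j_scene.png

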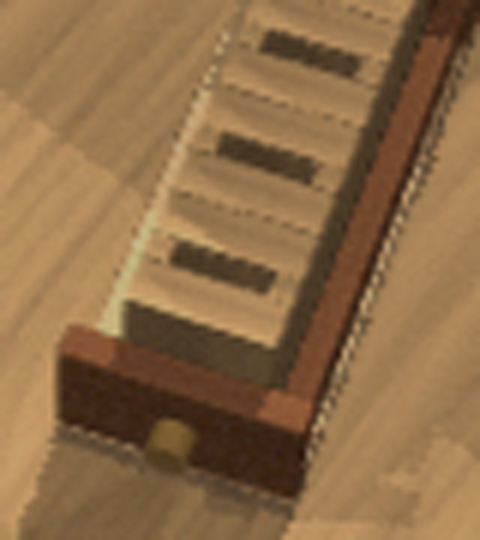

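View pics/s1.png

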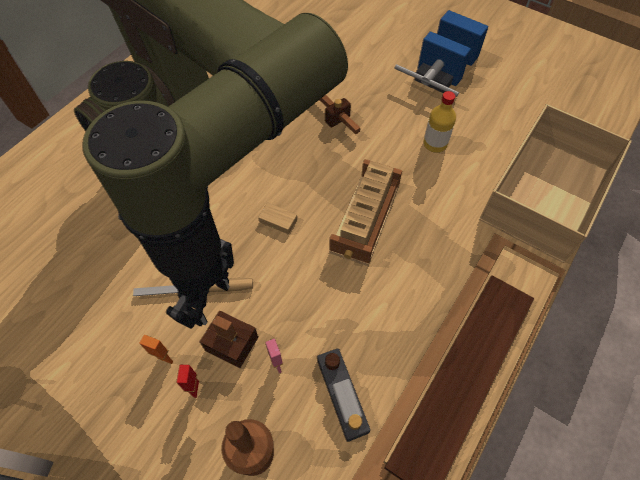

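View pics/w1.png

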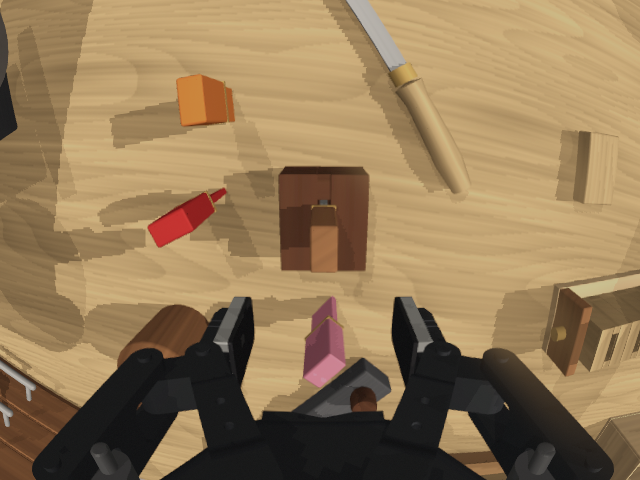

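```bash
cat >> h.py <<'E'
def wproj(w,s,P):
    Rm=R.from_rotvec(s['eef_rot']).as_matrix();T=w['T_tool_cam']
    p=Rm.T@(np.array(P)-s['position']);p=T[:3,:3].T@(p-T[:3,3])
    th=np.arctan2(np.hypot(p[0],p[1]),p[2]);a=np.arctan2(p[1],p[0]);F=foc(w)
    return np.array([w['cx']+F*th*np.cos(a),w['cy']+F*th*np.sin(a)])
def wray(w,s,u,v,z):
    Rm=R.from_rotvec(s['eef_rot']).as_matrix();T=w['T_tool_cam'];F=foc(w)
    r=np.hypot(u-w['cx'],v-w['cy']);th=r/F
    d=np.array([(u-w['cx'])/r*np.sin(th),(v-w['cy'])/r*np.sin(th),np.cos(th)])
    d=Rm@T[:3,:3]@d;o=Rm@T[:3,3]+s['position']
    return o+d*(z-o[2])/d[2]
E
python3 - <<'E'
from h import *
s=get_state();w=grab('wrist');f=grab('scene')
for F in [foc(w)]: print('foc',F)
print(wproj(w,s,[.4592,-.2648,.112]),wproj(w,s,[.4592,-.2648,.052]))
cv2.imwrite('pics/w1c.png',cv2.resize(w['color'][150:290,260:390,::-1],None,fx=5,fy=4.2,interpolation=cv2.INTER_CUBIC))
# mortises, scene
def mort(F,box,name):
    x,y,W,H=box
    im=cv2.resize(F['color'][y:y+H,x:x+W],None,fx=6,fy=6,interpolation=cv2.INTER_CUBIC)
    g=cv2.cvtColor(im,cv2.COLOR_RGB2GRAY)
    m=(g<90).astype(np.uint8)
    k,l,st,ce=cv2.connectedComponentsWithStats(m)
    for i in range(1,k):
        if 600<st[i,4]<6000:
            u,v=ce[i];u=(u+.5)/6-.5+x;v=(v+.5)/6-.5+y
            print(name,st[i],(round(u,1),round(v,1)),ray(F,u,v,.082).round(4))
mort(f,(335,160,70,100),'scene')
g=grab('side');mort(g,(290,190,90,85),'side')
for n,F in(('sc',f),('sd',g)):
    C=cloud(F);m=(C[...,2]>.1)&(C[...,0]>.4)&(C[...,0]<.75)&(C[...,1]>.15)&(C[...,1]<.45)&(C[...,2]<.17)
    P=C[m];print(n,'glue',P.min(0),P.max(0),np.median(P,0))
E
```

```text
foc 371.64829954431775
[324.54660493 247.96812031] [324.25952111 222.41295992]
scene [ 159   17   41   85 1960] (np.float64(364.0), np.float64(168.6)) [0.4778 0.1902 0.082 ]
scene [ 215   51   96   45 1935] (np.float64(378.3), np.float64(171.9)) [0.5082 0.2    0.082 ]
scene [ 170  151  101   47 2244] (np.float64(371.3), np.float64(188.6)) [0.5187 0.1531 0.082 ]
scene [ 127  254  100   51 2366] (np.float64(364.0), np.float64(206.0)) [0.5292 0.1063 0.082 ]
scene [  80  362  106   51 2473] (np.float64(356.6), np.float64(224.2)) [0.54   0.0596 0.082 ]
sc glue [0.52491632 0.26854407 0.10000762] [0.74995941 0.4496303  0.16326015] [0.56237086 0.40060437 0.11213715]
sd glue [0.52988147 0.26637246 0.10000381] [0.74827812 0.44751042 0.15852127] [0.55860661 0.3985354  0.11277349]
```

View pics/w1c.png

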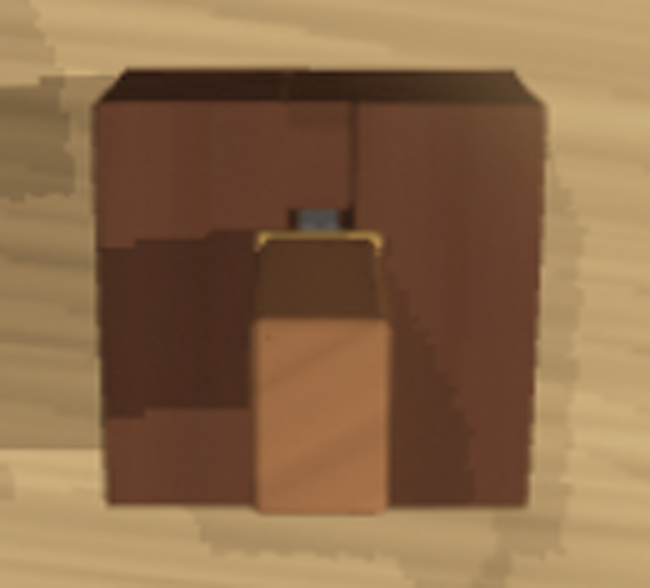

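>>> {"op": "carry_out", "data": {
  "commands": [
    [0,0,0.05,0,0,0,0.7],
    [0,0,0.1,0,0,0,0.7],
    [0,0,0.123,0,0,0,0.7],
    [0,0,0.123,0,0,0,0.7],
    [0,0,0.123,0,0,0,0.0],
    [0,0,0.123,0,0,0,0.0],
    [0,0,0.123,0,0,0,0.0],
    [0,0,0.123,0,0,0,0.0],
    [0,0,0.123,0,0,0,0.0]
  ],
  "squeeze": 40
}}

```text
t: 2.92
position: [0.4603, -0.2651, 0.0919]
eef_rot: [-0.214, 3.132, -0.002]
wrist_force: [-1.0, 1.8, 6.5]
gripper_width: 0.0176
```

```bash
python3 - <<'E'
from h import *
s=get_state();print(s)
w=grab('wrist','w2.png');grab('side','sd2.png')
E
```

```text
{'t': 2.925, 'q': array([-1.43372766e-01, -1.05254931e-01, -3.52587171e-01,  5.23045787e-04,
       -1.32104579e+00, -1.29143056e+00]), 'dq': array([ 0.00010613,  0.00184897, -0.0016737 ,  0.00012863,  0.00087532,
       -0.00155954]), 'tau': array([-7.56892227e-01, -2.55479854e+01,  3.08916450e+01,  6.33532673e+00,
        2.61597997e-01, -5.17756707e-03]), 'position': array([ 0.46025476, -0.26514723,  0.09189473]), 'eef_rot': array([-2.13500780e-01,  3.13206582e+00, -1.57444881e-03]), 'wrist_force': array([-1.04238784,  1.77500328,  6.52239392]), 'wrist_torque': array([7.52723936e-01, 1.75953069e-01, 7.02537394e-04]), 'gripper_width': 0.017608938644987842}
```

View pics/w2.png

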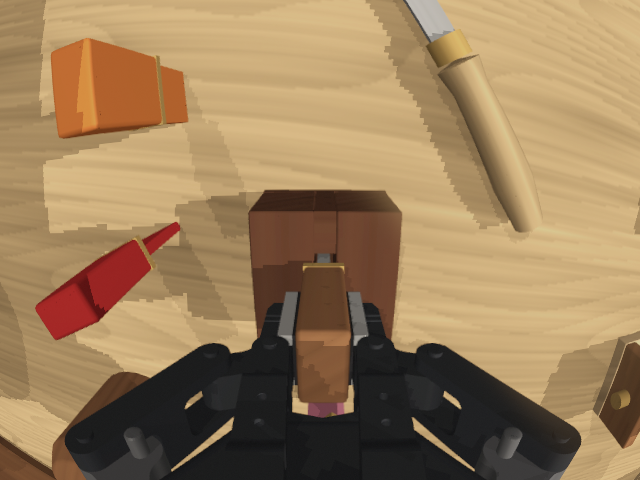

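>>> {"op": "carry_out", "data": {
  "commands": [
    [0,0,-0.02,0,0,0,0],
    [0,0,-0.045,0,0,0,0],
    [0,0,-0.07,0,0,0,0],
    [0,0,-0.1,0,0,0,0],
    [0,0,-0.13,0,0,0,0],
    [0,0,-0.13,0,0,0,0],
    [0,0,-0.13,0,0,0,0]
  ],
  "squeeze": 50
}}

```text
t: 3.9
position: [0.4592, -0.2647, 0.2191]
eef_rot: [0.213, -3.133, -0.002]
wrist_force: [0.1, -0.2, -2.1]
gripper_width: 0.0174
```

```bash
python3 - <<'E'
from h import *
s=get_state();print(s['t'],s['position'].round(4),s['wrist_force'].round(2),s['wrist_torque'].round(3),s['gripper_width'])
Rm=R.from_rotvec(s['eef_rot']).as_matrix();print(Rm.round(3),s['q'].round(3))
w=grab('wrist','w3.png');f=grab('side','sd3.png');g=grab('scene','s3.png')
cv2.imwrite('pics/w3c.png',cv2.resize(w['color'][200:420,240:400,::-1],None,fx=3.5,fy=2.7))
u,v=wproj(w,s,s['position']);print('tcp px',u,v)
def sp(F,P):
    p=F['T'][:3,:3].T@(np.array(P)-F['T'][:3,3]);k=foc(F);return int(F['cx']+k*p[0]/p[2]),int(F['cy']+k*p[1]/p[2])
for n,F in(('sd',f),('s',g)):
    x,y=sp(F,s['position']-[0,0,.04]);x0=max(0,x-50);y0=max(0,y-50)
    print(n,x,y);cv2.imwrite('pics/g_%s.png'%n,cv2.resize(F['color'][y0:y0+100,x0:x0+100,::-1],None,fx=5,fy=5,interpolation=cv2.INTER_CUBIC))
E
```

```text
3.9 [ 0.4592 -0.2647  0.2191] [ 0.08 -0.21 -2.1 ] [ 0.021  0.051 -0.031] 0.017356499725160006
[[-0.991 -0.135 -0.001]
 [-0.135  0.991  0.001]
 [ 0.001  0.001 -1.   ]] [-1.440e-01 -1.470e-01 -1.570e-01 -1.000e-03 -1.562e+00 -1.291e+00]
tcp px 325.0657446277492 336.99545877559444
sd 300 271
s 214 308
```

View pics/w3c.png

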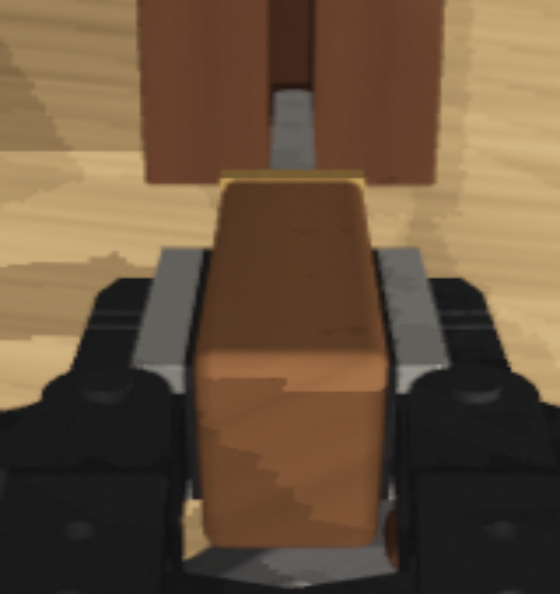

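View pics/g_sd.png

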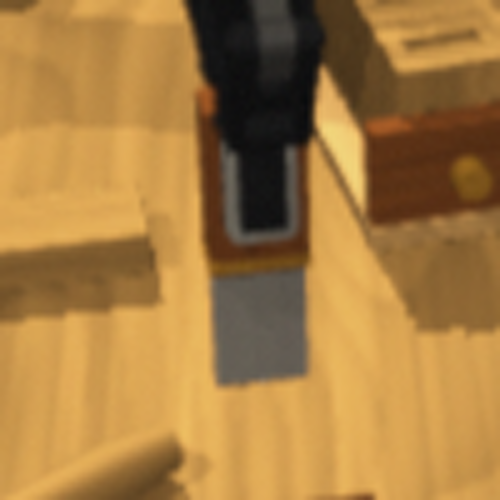

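View pics/g_s.png

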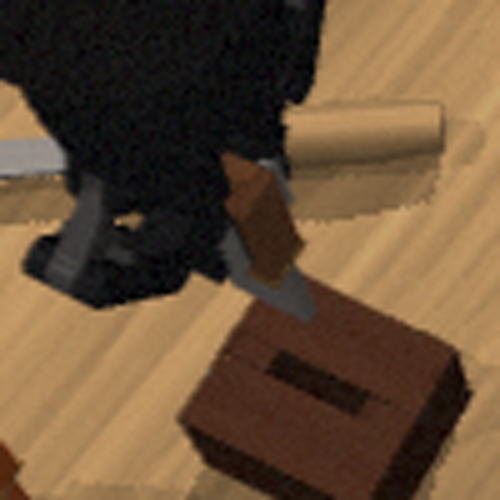

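>>> {"op": "carry_out", "data": {
  "commands": [
    [-0.02,0.05,0,0,0,-0.0865,0],
    [-0.04,0.1,0,0,0,-0.0865,0],
    [-0.06,0.15,0,0,0,-0.0865,0],
    [-0.08,0.2,0,0,0,-0.0865,0],
    [-0.1,0.25,0,0,0,-0.0865,0],
    [-0.115,0.285,0,0,0,-0.0865,0],
    [-0.1239,0.3105,0,0,0,-0.0865,0],
    [-0.1239,0.3105,0.01,0,0,-0.0865,0],
    [-0.1239,0.3105,0.02,0,0,-0.0865,0],
    [-0.1239,0.3105,0.02,0,0,-0.0865,0]
  ]
}}

```text
t: 5.3
position: [0.5395, 0.0585, 0.1987]
eef_rot: [0.347, -3.12, 0.001]
wrist_force: [-0.2, -0.1, -1.0]
gripper_width: 0.0177
```

```bash
cat > look.py <<'E'
from h import *
import sys
t=sys.argv[1]
s=get_state();print(s['t'],s['position'].round(4),s['wrist_force'].round(2),s['wrist_torque'].round(3),s['gripper_width'].round(4))
Rm=R.from_rotvec(s['eef_rot']).as_matrix();print(Rm.round(3),'yaw',np.degrees(np.arctan2(Rm[1,1],Rm[0,1])))
M=np.array([[.5082,.2],[.5187,.1531],[.5292,.1063],[.54,.0596]])
for m in M:
    d=np.r_[m-s['position'][:2],0]; print('delta tool',(Rm.T@d).round(4))
def sp(F,P):
    p=F['T'][:3,:3].T@(np.array(P)-F['T'][:3,3]);k=foc(F);return int(F['cx']+k*p[0]/p[2]),int(F['cy']+k*p[1]/p[2])
out=[]
for n in ('side','scene'):
    F=grab(n);x,y=sp(F,s['position']-[0,0,.06]);out.append(cv2.resize(F['color'][max(0,y-45):y+45,x-40:x+40,::-1],(480,540),interpolation=cv2.INTER_CUBIC))
w=grab('wrist','w_%s.png'%t)
cv2.imwrite('pics/l_%s.png'%t,cv2.resize(np.hstack(out),(800,450)))
E
python3 look.py a
```

```text
Traceback (most recent call last):
  File "look.py", line 4, in <module>
    s=get_state();print(s['t'],s['position'].round(4),s['wrist_force'].round(2),s['wrist_torque'].round(3),s['gripper_width'].round(4))
                                                                                                           ^^^^^^^^^^^^^^^^^^^^^^^^
AttributeError: 'float' object has no attribute 'round'
```

```bash
sed -i "s/s\['gripper_width'\].round(4)/round(s['gripper_width'],4)/" look.py; python3 look.py a
```

```text
5.3 [0.5395 0.0585 0.1987] [-0.15 -0.06 -0.97] [-0.045 -0.006 -0.033] 0.0177
[[-0.976 -0.22  -0.003]
 [-0.22   0.976 -0.001]
 [ 0.003 -0.    -1.   ]] yaw 102.67985488771467
delta tool [-0.0005  0.1449 -0.    ]
delta tool [-0.0005  0.0969 -0.    ]
delta tool [-0.0004  0.0489 -0.    ]
delta tool [-0.0007  0.001  -0.    ]
```

View pics/l_a.png

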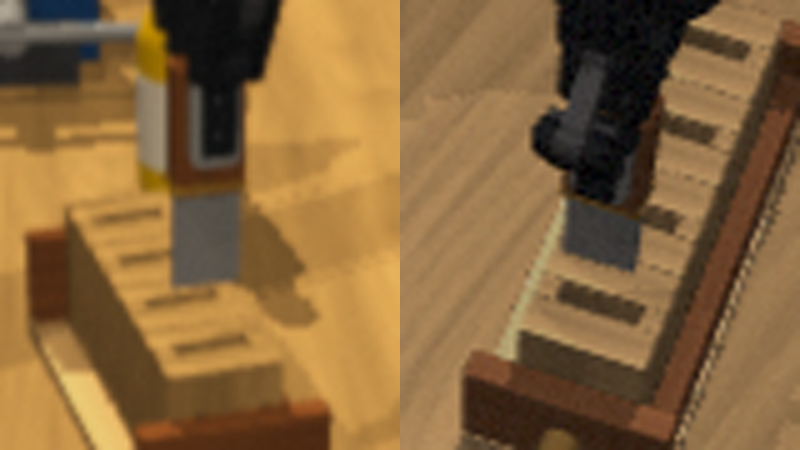

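View pics/w_a.png

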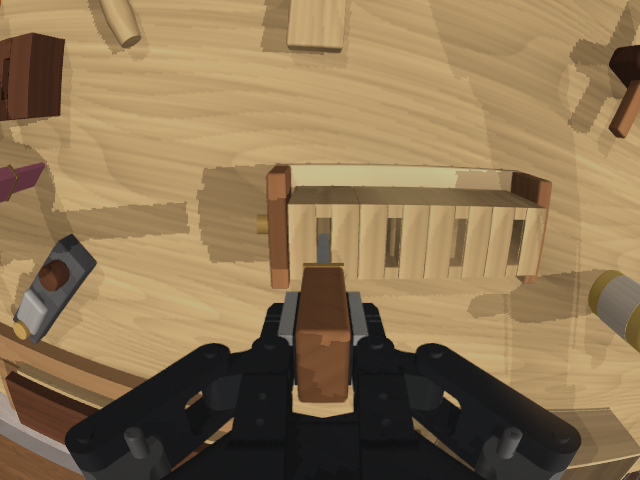

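```bash
python3 - <<'E'
from h import *
s=get_state();w=grab('wrist')
cv2.imwrite('pics/wz.png',cv2.resize(w['color'][190:290,280:540,::-1],None,fx=3,fy=3,interpolation=cv2.INTER_CUBIC))
M=np.array([[.5082,.2],[.5187,.1531],[.5292,.1063],[.54,.0596]])
c,sn=np.cos(.2215),np.sin(.2215)
for m in M:
    for a in (-18,18):
        P=[m[0]+a*c/1000,m[1]+a*sn/1000,.082];p=wproj(w,s,P);print(p.round(1),((p-[280,190])*3).round(0))
E
```

```text
[521.6 215.8] [725.  77.]
[514.4 261.6] [703. 215.]
[463.3 214.6] [550.  74.]
[457.8 262.7] [533. 218.]
[397.  213.7] [351.  71.]
[393.9 263.6] [342. 221.]
[325.6 213.9] [137.  72.]
[325.6 264.3] [137. 223.]
```

View pics/wz.png

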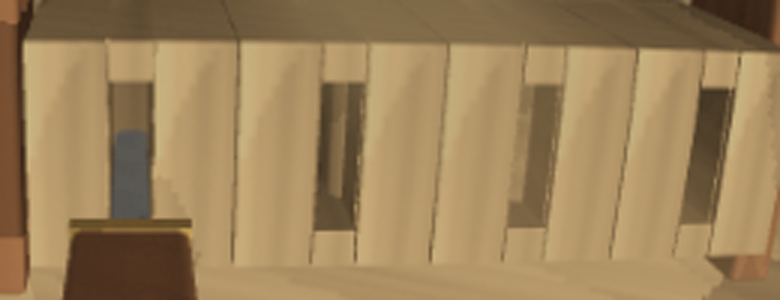

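```bash
python3 - <<'E'
from h import *
s=get_state();w=grab('wrist');Rm=R.from_rotvec(s['eef_rot']).as_matrix()
for n,p in dict(sh_l=(.016,-.009,.04),sh_r=(.016,.009,.04),top_n=(.016,0,-.02),top_f=(-.016,0,-.02),blade_top=(.015,0,.04),blade_end=(.015,0,.087),bl=(.015,-.003,.07),br=(.015,.003,.07)).items():
    q=wproj(w,s,Rm@np.array(p)+s['position']);print(n,q.round(1),((q-[280,190])*3).round(0))
cv2.imwrite('pics/wy.png',cv2.resize(w['color'][200:420,280:370,::-1],None,fx=4,fy=2.7,interpolation=cv2.INTER_CUBIC))
# mouth ends of mortise 3,2,1 by observed pixels
for a,b in (((323+362)/2,82),((318+357)/2,230),((521+562)/2,84),((506+546)/2,228),((698+735)/2,87),((680+713)/2,224),(131,82)):
    P=wray(w,s,280+(a+.5)/3-.5,190+(b+.5)/3-.5,.082);print(P.round(4))
E
```

```text
sh_l [305.4 260.4] [ 76. 211.]
sh_r [344.2 260.4] [193. 211.]
top_n [325.6 329.7] [137. 419.]
top_f [325.3 403. ] [136. 639.]
blade_top [324.8 262.4] [134. 217.]
blade_end [324.4 232.5] [133. 127.]
bl [319.  241.8] [117. 155.]
br [330.1 241.8] [150. 155.]
[0.5144 0.1011 0.082 ]
[0.5492 0.1099 0.082 ]
[0.5039 0.1478 0.082 ]
[0.539 0.156 0.082]
[0.4934 0.1945 0.082 ]
[0.5285 0.2028 0.082 ]
[0.525  0.0548 0.082 ]
```

View pics/wy.png

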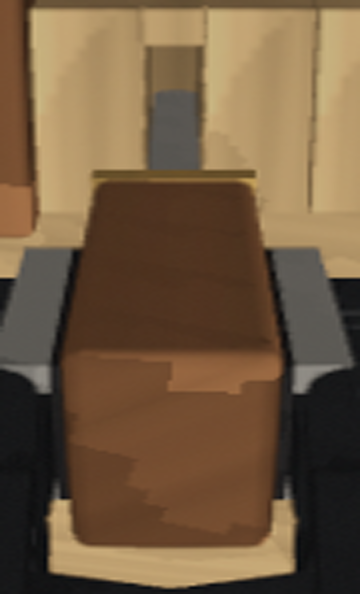

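>>> {"op": "carry_out", "data": {
  "commands": [
    [-0.0013,0,0.01,0,0,0,0],
    [-0.0013,0,0.02,0,0,0,0],
    [-0.0013,0,0.027,0,0,0,0],
    [-0.0013,0,0.031,0,0,0,0],
    [-0.0013,0,0.034,0,0,0,0],
    [-0.0013,0,0.036,0,0,0,0],
    [-0.0013,0,0.036,0,0,0,0]
  ]
}}

```text
t: 6.42
position: [0.5415, 0.0597, 0.1643]
eef_rot: [-0.348, 3.122, 0.0]
wrist_force: [0.3, -0.7, -2.0]
gripper_width: 0.0173
```

```bash
python3 look.py b
```

```text
6.425 [0.5415 0.0597 0.1643] [ 0.3  -0.67 -1.96] [0.005 0.034 0.026] 0.0173
[[-0.975 -0.22   0.   ]
 [-0.22   0.975  0.   ]
 [-0.     0.    -1.   ]] yaw 102.73774587739913
delta tool [0.0015 0.1441 0.    ]
delta tool [0.0016 0.0961 0.    ]
delta tool [0.0017 0.0481 0.    ]
delta tool [ 0.0015  0.0002 -0.    ]
```

View pics/l_b.png

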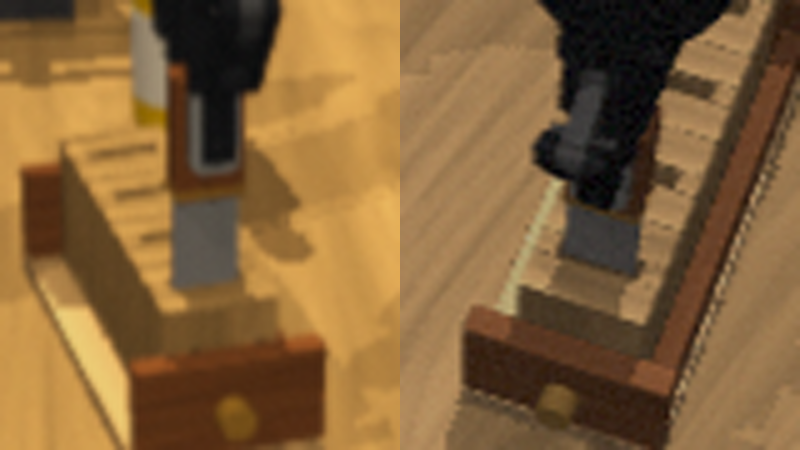

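>>> {"op": "carry_out", "data": {
  "commands": [
    [0,0,0.002,0,0,0,0],
    [0,0,0.004,0,0,0,0],
    [0,0,0.005,0,0,0,0],
    [0,0,0.005,0,0,0,0]
  ]
}}

```text
t: 7.08
position: [0.5414, 0.0597, 0.1591]
eef_rot: [0.348, -3.122, 0.0]
wrist_force: [0.2, 0.5, -1.2]
gripper_width: 0.0174
```

```bash
python3 look.py c
```

```text
7.075 [0.5414 0.0597 0.1591] [ 0.16  0.48 -1.25] [-0.017 -0.001 -0.012] 0.0174
[[-0.975 -0.221 -0.   ]
 [-0.221  0.975 -0.   ]
 [ 0.    -0.    -1.   ]] yaw 102.73846899929484
delta tool [ 0.0015  0.1442 -0.    ]
delta tool [ 0.0016  0.0961 -0.    ]
delta tool [ 0.0016  0.0481 -0.    ]
delta tool [0.0014 0.0002 0.    ]
```

View pics/l_c.png

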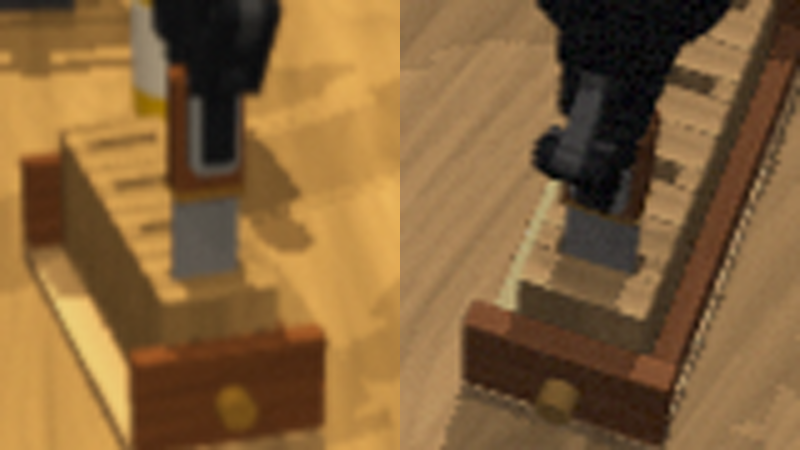

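View pics/w_c.png

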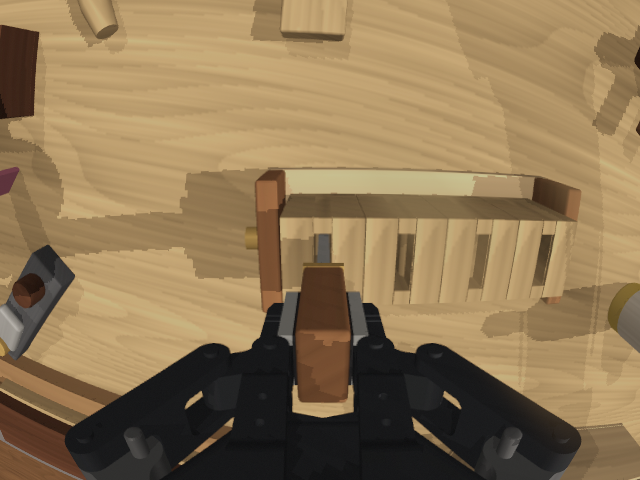

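```bash
python3 - <<'E'
import cv2
a=cv2.imread('pics/w_c.png');cv2.imwrite('pics/w_cz.png',cv2.resize(a[205:285,270:380],None,fx=7,fy=7,interpolation=cv2.INTER_CUBIC))
E
```

```text
(no output)
```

View pics/w_cz.png

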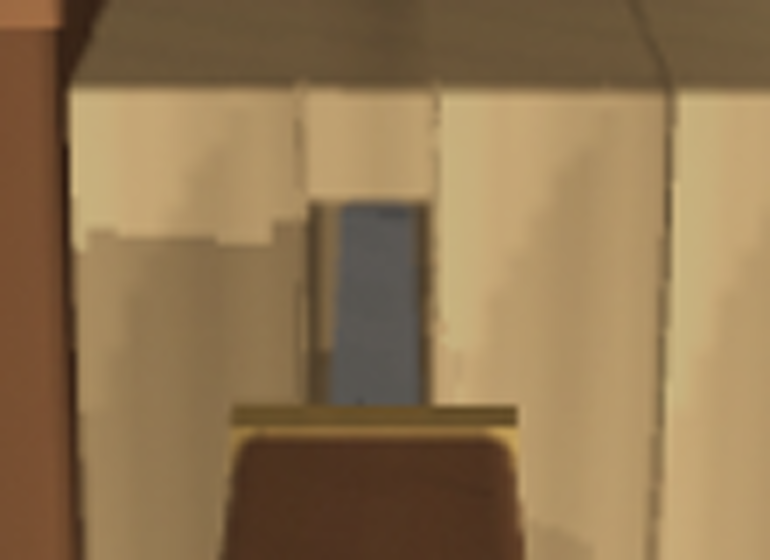

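>>> {"op": "carry_out", "data": {
  "commands": [
    [0,-0.001,0.001,0,0,0,0],
    [0,-0.001,0.003,0,0,0,0],
    [0,-0.001,0.005,0,0,0,0],
    [0,-0.001,0.006,0,0,0,0],
    [0,-0.001,0.006,0,0,0,0]
  ]
}}

```text
t: 7.85
position: [0.5416, 0.0587, 0.1531]
eef_rot: [0.348, -3.122, 0.0]
wrist_force: [-0.2, 0.3, -1.6]
gripper_width: 0.0172
```

```bash
python3 look.py d; python3 - <<'E'
import cv2
a=cv2.imread('pics/w_d.png');cv2.imwrite('pics/w_dz.png',cv2.resize(a[205:285,270:380],None,fx=7,fy=7,interpolation=cv2.INTER_CUBIC))
E
```

```text
7.85 [0.5416 0.0587 0.1531] [-0.24  0.3  -1.56] [-0.004  0.039  0.026] 0.0172
[[-0.975 -0.221 -0.   ]
 [-0.221  0.975 -0.   ]
 [ 0.    -0.    -1.   ]] yaw 102.73857365971327
delta tool [ 0.0014  0.1452 -0.    ]
delta tool [ 0.0015  0.0971 -0.    ]
delta tool [ 0.0016  0.0491 -0.    ]
delta tool [0.0014 0.0012 0.    ]
```

View pics/w_dz.png

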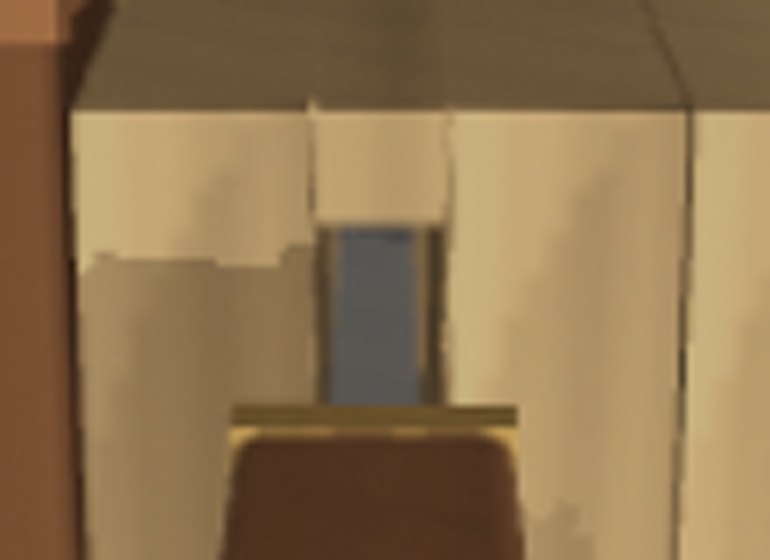

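>>> {"op": "carry_out", "data": {
  "commands": [
    [0,0,0.001,0,0,0,0],
    [0,0,0.002,0,0,0,0],
    [0,0,0.003,0,0,0,0],
    [0,0,0.003,0,0,0,0]
  ]
}}

```text
t: 8.5
position: [0.5416, 0.0587, 0.1501]
eef_rot: [0.348, -3.122, 0.0]
wrist_force: [0.4, 0.5, -1.8]
gripper_width: 0.0174
```

>>> {"op": "carry_out", "data": {
  "commands": [
    [0,0,0.0005,0,0,0,0],
    [0,0,0.001,0,0,0,0],
    [0,0,0.001,0,0,0,0]
  ]
}}

```text
t: 8.88
position: [0.5417, 0.0587, 0.1492]
eef_rot: [0.348, -3.122, 0.0]
wrist_force: [-0.1, 0.6, -1.1]
gripper_width: 0.0177
```

>>> {"op": "carry_out", "data": {
  "commands": [
    [0,0,0.0005,0,0,0,0],
    [0,0,0.001,0,0,0,0],
    [0,0,0.001,0,0,0,0]
  ]
}}

```text
t: 9.25
position: [0.5417, 0.0587, 0.1482]
eef_rot: [0.348, -3.122, 0.0]
wrist_force: [-0.5, 0.2, -0.4]
gripper_width: 0.0175
```

>>> {"op": "carry_out", "data": {
  "commands": [
    [0,0,0.0005,0,0,0,0],
    [0,0,0.001,0,0,0,0],
    [0,0,0.001,0,0,0,0]
  ]
}}

```text
t: 9.62
position: [0.5417, 0.0588, 0.1472]
eef_rot: [0.348, -3.122, 0.0]
wrist_force: [-0.2, 0.6, -1.1]
gripper_width: 0.0174
```

>>> {"op": "carry_out", "data": {
  "commands": [
    [0,0,0.0005,0,0,0,0],
    [0,0,0.001,0,0,0,0],
    [0,0,0.0015,0,0,0,0],
    [0,0,0.0015,0,0,0,0]
  ]
}}

```text
t: 10.12
position: [0.5417, 0.0587, 0.1457]
eef_rot: [0.348, -3.122, 0.0]
wrist_force: [-0.7, 0.8, -1.3]
gripper_width: 0.0173
```

>>> {"op": "carry_out", "data": {
  "commands": [
    [0,0,0.001,0,0,0,0],
    [0,0,0.002,0,0,0,0],
    [0,0,0.002,0,0,0,0]
  ]
}}

```text
t: 10.5
position: [0.5416, 0.0587, 0.1436]
eef_rot: [0.348, -3.122, 0.0]
wrist_force: [0.4, -0.4, -1.6]
gripper_width: 0.0177
```

>>> {"op": "carry_out", "data": {
  "commands": [
    [0,0,0.001,0,0,0,0],
    [0,0,0.002,0,0,0,0],
    [0,0,0.002,0,0,0,0]
  ]
}}

```text
t: 10.88
position: [0.5416, 0.0587, 0.1416]
eef_rot: [0.348, -3.122, 0.0]
wrist_force: [0.1, 0.3, -0.4]
gripper_width: 0.0174
```

>>> {"op": "carry_out", "data": {
  "commands": [
    [0,0,0.001,0,0,0,0],
    [0,0,0.002,0,0,0,0],
    [0,0,0.003,0,0,0,0]
  ]
}}

```text
t: 11.25
position: [0.5417, 0.0588, 0.1386]
eef_rot: [0.348, -3.122, 0.0]
wrist_force: [0.4, 0.1, -1.6]
gripper_width: 0.0176
```

```bash
python3 look.py e
```

```text
11.25 [0.5417 0.0588 0.1386] [ 0.44  0.06 -1.63] [-0.006  0.027  0.017] 0.0176
[[-0.975 -0.22  -0.   ]
 [-0.22   0.975 -0.   ]
 [ 0.    -0.    -1.   ]] yaw 102.73745713969751
delta tool [ 0.0015  0.1451 -0.    ]
delta tool [ 0.0016  0.0971 -0.    ]
delta tool [ 0.0017  0.0491 -0.    ]
delta tool [0.0014 0.0012 0.    ]
```

View pics/l_e.png

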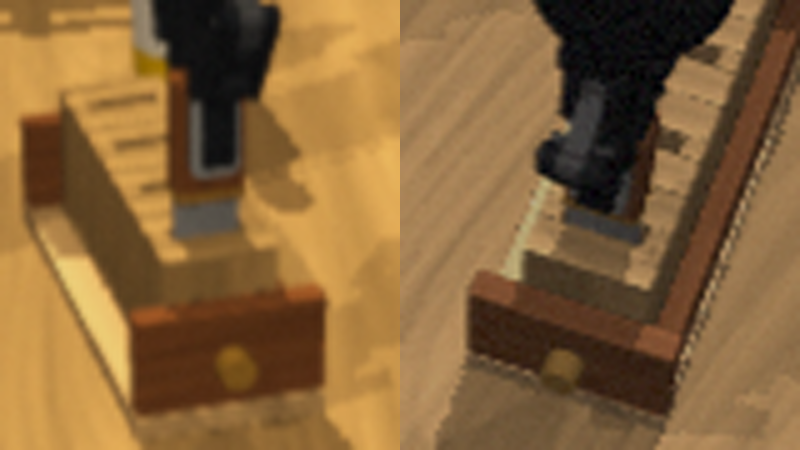

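>>> {"op": "carry_out", "data": {
  "commands": [
    [0,0,-0.02,0,0,0,0],
    [0,0,-0.04,0,0,0,0],
    [0,0,-0.042,0,0,0,0],
    [0,0.016,-0.042,0,0,0,0],
    [0,0.036,-0.042,0,0,0,0],
    [0,0.048,-0.042,0,0,0,0],
    [0,0.048,-0.042,0,0,0,0],
    [0,0.048,-0.042,0,0,0,0]
  ]
}}

```text
t: 12.4
position: [0.5311, 0.1054, 0.1806]
eef_rot: [0.349, -3.122, 0.0]
wrist_force: [0.1, -0.4, -0.7]
gripper_width: 0.0173
```

>>> {"op": "carry_out", "data": {
  "commands": [
    [0,0,0.006,0,0,0,0],
    [0,0,0.012,0,0,0,0],
    [0,0,0.018,0,0,0,0],
    [0,0,0.018,0,0,0,0]
  ]
}}

```text
t: 12.9
position: [0.5308, 0.1053, 0.1619]
eef_rot: [0.348, -3.121, 0.001]
wrist_force: [0.2, -0.1, -0.6]
gripper_width: 0.0174
```

```bash
python3 look.py f; python3 - <<'E'
import cv2
a=cv2.imread('pics/w_f.png');cv2.imwrite('pics/w_fz.png',cv2.resize(a[205:285,270:380],None,fx=7,fy=7,interpolation=cv2.INTER_CUBIC))
E
```

```text
12.9 [0.5308 0.1053 0.1619] [ 0.24 -0.07 -0.61] [-0.014  0.039  0.01 ] 0.0174
[[-0.975 -0.22  -0.001]
 [-0.22   0.975 -0.001]
 [ 0.002 -0.    -1.   ]] yaw 102.72473908677429
delta tool [ 0.0012  0.0973 -0.    ]
delta tool [ 0.0013  0.0493 -0.    ]
delta tool [0.0013 0.0013 0.    ]
delta tool [ 0.0011 -0.0466  0.    ]
```

View pics/w_fz.png

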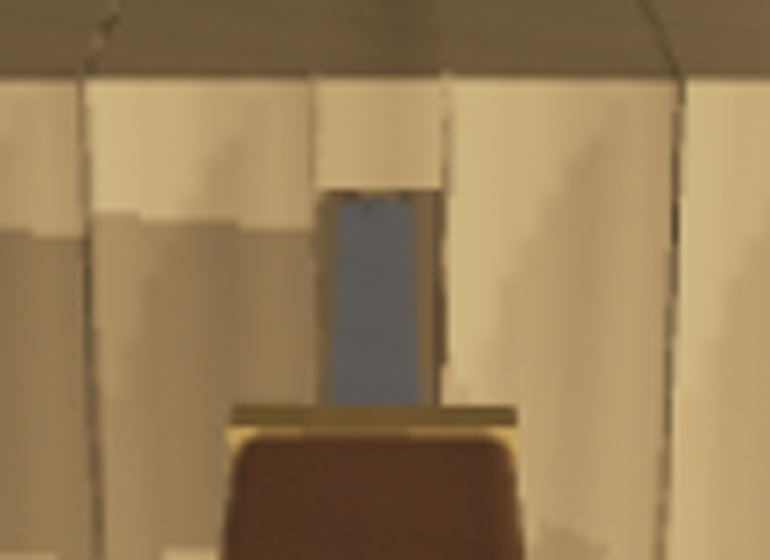

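>>> {"op": "carry_out", "data": {
  "commands": [
    [0,0,0.003,0,0,0,0],
    [0,0,0.006,0,0,0,0],
    [0,0,0.009,0,0,0,0],
    [0,0,0.01,0,0,0,0],
    [0,0,0.0105,0,0,0,0],
    [0,0,0.011,0,0,0,0],
    [0,0,0.011,0,0,0,0]
  ]
}}

```text
t: 13.92
position: [0.5311, 0.1056, 0.1518]
eef_rot: [0.348, -3.122, -0.0]
wrist_force: [0.5, 0.7, -1.2]
gripper_width: 0.0177
```

>>> {"op": "carry_out", "data": {
  "commands": [
    [0,0,0.0005,0,0,0,0],
    [0,0,0.001,0,0,0,0],
    [0,0,0.001,0,0,0,0]
  ]
}}

```text
t: 14.3
position: [0.5311, 0.1056, 0.1507]
eef_rot: [0.348, -3.122, 0.0]
wrist_force: [-0.2, 0.0, -1.6]
gripper_width: 0.0173
```

>>> {"op": "carry_out", "data": {
  "commands": [
    [0,0,0.0005,0,0,0,0],
    [0,0,0.001,0,0,0,0],
    [0,0,0.001,0,0,0,0]
  ]
}}

```text
t: 14.68
position: [0.5311, 0.1056, 0.1497]
eef_rot: [0.348, -3.122, 0.0]
wrist_force: [-0.5, -0.4, -0.9]
gripper_width: 0.0176
```

>>> {"op": "carry_out", "data": {
  "commands": [
    [0,0,0.0005,0,0,0,0],
    [0,0,0.001,0,0,0,0],
    [0,0,0.001,0,0,0,0]
  ]
}}

```text
t: 15.05
position: [0.5311, 0.1056, 0.1487]
eef_rot: [0.349, -3.122, 0.0]
wrist_force: [0.2, -1.5, -0.5]
gripper_width: 0.0173
```

>>> {"op": "carry_out", "data": {
  "commands": [
    [0,0,0.0005,0,0,0,0],
    [0,0,0.001,0,0,0,0],
    [0,0,0.001,0,0,0,0]
  ]
}}

```text
t: 15.42
position: [0.5311, 0.1055, 0.1477]
eef_rot: [0.348, -3.122, 0.0]
wrist_force: [0.4, -0.8, -2.2]
gripper_width: 0.0176
```

>>> {"op": "carry_out", "data": {
  "commands": [
    [0,0,0.0005,0,0,0,0],
    [0,0,0.001,0,0,0,0],
    [0,0,0.001,0,0,0,0]
  ]
}}

```text
t: 15.8
position: [0.5311, 0.1055, 0.1467]
eef_rot: [0.348, -3.122, 0.0]
wrist_force: [-0.1, 0.1, -0.2]
gripper_width: 0.0178
```

>>> {"op": "carry_out", "data": {
  "commands": [
    [0,0,0.001,0,0,0,0],
    [0,0,0.002,0,0,0,0],
    [0,0,0.002,0,0,0,0]
  ]
}}

```text
t: 16.18
position: [0.531, 0.1055, 0.1446]
eef_rot: [0.348, -3.122, 0.0]
wrist_force: [-0.4, -0.8, -0.7]
gripper_width: 0.0174
```

>>> {"op": "carry_out", "data": {
  "commands": [
    [0,0,0.001,0,0,0,0],
    [0,0,0.002,0,0,0,0],
    [0,0,0.003,0,0,0,0]
  ]
}}

```text
t: 16.55
position: [0.5314, 0.1058, 0.1427]
eef_rot: [-0.349, 3.121, 0.001]
wrist_force: [-2.2, 1.3, 5.4]
gripper_width: 0.0173
```

>>> {"op": "carry_out", "data": {
  "commands": [
    [0,0,0.001,0,0,0,0],
    [0,0,0.002,0,0,0,0],
    [0,0,0.003,0,0,0,0]
  ]
}}

```text
t: 16.92
position: [0.532, 0.1057, 0.1412]
eef_rot: [-0.349, 3.119, 0.0]
wrist_force: [-2.0, 0.7, 9.0]
gripper_width: 0.0173
```

>>> {"op": "carry_out", "data": {
  "commands": [
    [0,0,0,0,0,0,0],
    [0,0,0,0,0,0,0]
  ]
}}

```text
t: 17.18
position: [0.5321, 0.1057, 0.1411]
eef_rot: [-0.349, 3.119, 0.0]
wrist_force: [-0.9, 0.3, 8.3]
gripper_width: 0.0176
```

```bash
python3 look.py g
```

```text
17.175 [0.5321 0.1057 0.1411] [-0.91  0.35  8.32] [ 0.399  0.727 -0.003] 0.0176
[[-0.975 -0.221  0.003]
 [-0.221  0.975  0.001]
 [-0.004 -0.    -1.   ]] yaw 102.75472546250295
delta tool [ 0.0024  0.0972 -0.    ]
delta tool [ 0.0026  0.0492 -0.    ]
delta tool [ 0.0027  0.0012 -0.    ]
delta tool [ 0.0024 -0.0467 -0.    ]
```

View pics/l_g.png

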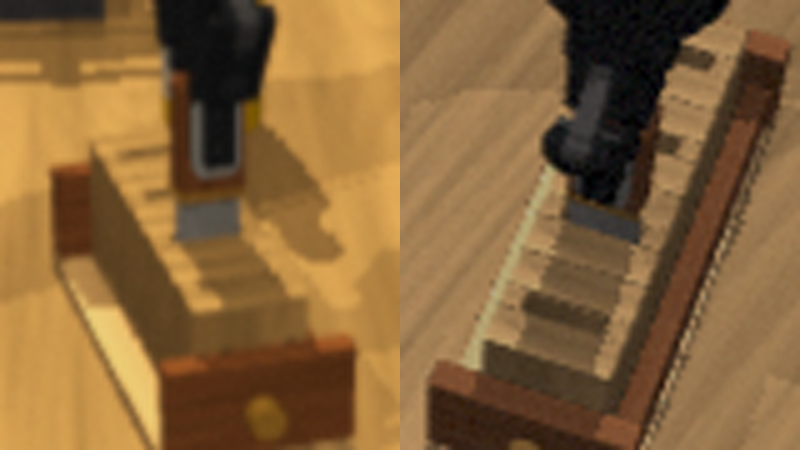

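View pics/w_g.png

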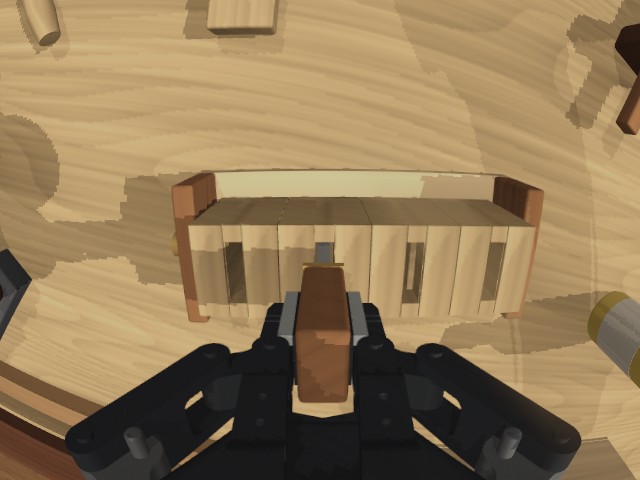

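>>> {"op": "carry_out", "data": {
  "commands": [
    [0,0,0.0005,0,0,0,0],
    [0,0,0.001,0,0,0,0],
    [0,0,0.0015,0,0,0,0],
    [0,0,0.0015,0,0,0,0],
    [0,0,0.0015,0,0,0,0]
  ]
}}

```text
t: 17.95
position: [0.5323, 0.1058, 0.1397]
eef_rot: [-0.349, 3.118, 0.001]
wrist_force: [-0.8, 1.0, 8.2]
gripper_width: 0.0174
```

```bash
cat > dep.py <<'E'
from h import *
import sys
s=get_state();Rm=R.from_rotvec(s['eef_rot']).as_matrix();ty=Rm[:,1]
F=grab('side')
def sp(P):
    p=F['T'][:3,:3].T@(np.array(P)-F['T'][:3,3]);k=foc(F);return np.array([F['cx']+k*p[0]/p[2],F['cy']+k*p[1]/p[2]])
off=float(sys.argv[1])if len(sys.argv)>1 else 0
b=s['position']-.003*ty;h=s['position']-.009*ty
x,y=sp([*b[:2],.09]).astype(int)-[30,40]
im=cv2.resize(F['color'][y:y+60,x:x+60,::-1],None,fx=10,fy=10,interpolation=cv2.INTER_CUBIC)
print('wood z.082',((sp([*b[:2],.082])-[x,y]+.5)*10).round(0))
for a in (.034,.037,.040,.043): print('shoulder at tcp-',a,((sp([*h[:2],s['position'][2]-a])-[x,y]+.5)*10).round(0))
for z in (.088,.096,.104,.112):print('handle face at z',z,((sp([*h[:2],z])-[x,y]+.5)*10).round(0))
cv2.imwrite('pics/dep%.0f.png'%(s['t']*100),im);print('pics/dep%.0f.png'%(s['t']*100),s['position'],s['wrist_force'])
E
python3 dep.py
```

```text
wood z.082 [308. 445.]
shoulder at tcp- 0.034 [315. 365.]
shoulder at tcp- 0.037 [315. 377.]
shoulder at tcp- 0.04 [315. 388.]
shoulder at tcp- 0.043 [315. 400.]
handle face at z 0.088 [315. 433.]
handle face at z 0.096 [315. 402.]
handle face at z 0.104 [315. 371.]
handle face at z 0.112 [315. 340.]
pics/dep1795.png [0.5322795  0.10579797 0.13968955] [-0.80159558  0.98428801  8.2245264 ]
```

View pics/dep1795.png

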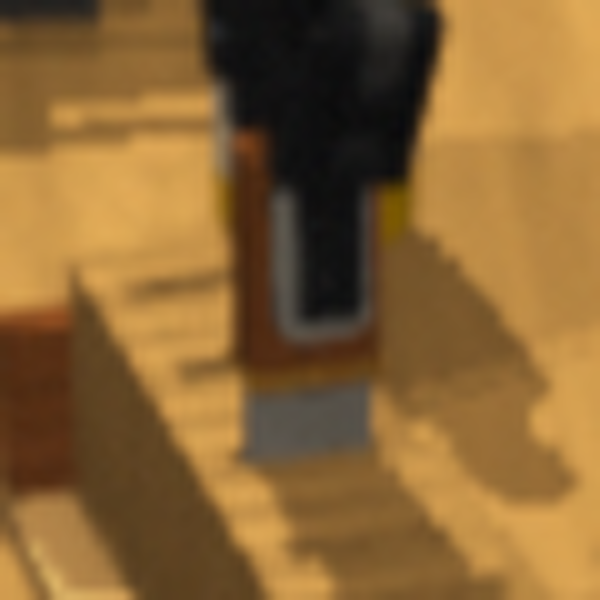

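>>> {"op": "carry_out", "data": {
  "commands": [
    [0,0,0.001,0,0,0,0],
    [0,0,0.002,0,0,0,0],
    [0,0,0.003,0,0,0,0],
    [0,0,0.004,0,0,0,0],
    [0,0,0.004,0,0,0,0]
  ]
}}

```text
t: 18.62
position: [0.5323, 0.1058, 0.1352]
eef_rot: [-0.348, 3.118, 0.001]
wrist_force: [0.3, 1.2, 5.2]
gripper_width: 0.0174
```

>>> {"op": "carry_out", "data": {
  "commands": [
    [0,0,-0.001,0,0,0,0],
    [0,0,-0.003,0,0,0,0],
    [0,0,-0.006,0,0,0,0],
    [0,0,-0.006,0,0,0,0]
  ]
}}

```text
t: 19.12
position: [0.5303, 0.1055, 0.1376]
eef_rot: [0.348, -3.119, 0.0]
wrist_force: [2.9, 2.3, -8.6]
gripper_width: 0.0173
```

>>> {"op": "carry_out", "data": {
  "commands": [
    [0,0,0.003,0,0,0,0],
    [0,0,0.005,0,0,0,0],
    [0,0,0.007,0,0,0,0],
    [0,0,0.009,0,0,0,0],
    [0,0,0.011,0,0,0,0],
    [0,0,0.013,0,0,0,0],
    [0,0,0.013,0,0,0,0]
  ]
}}

```text
t: 20.0
position: [0.5322, 0.1057, 0.1288]
eef_rot: [-0.349, 3.118, 0.0]
wrist_force: [0.3, 0.5, 4.5]
gripper_width: 0.0172
```

>>> {"op": "carry_out", "data": {
  "commands": [
    [0,0,0.001,0,0,0,0],
    [0,0,0.002,0,0,0,0],
    [0,0,0.003,0,0,0,0],
    [0,0,0.003,0,0,0,0]
  ]
}}

```text
t: 20.5
position: [0.5322, 0.1058, 0.126]
eef_rot: [-0.349, 3.118, 0.0]
wrist_force: [-0.1, 1.1, 5.8]
gripper_width: 0.0173
```

```bash
python3 dep.py; python3 look.py h
```

```text
wood z.082 [308. 445.]
shoulder at tcp- 0.034 [315. 418.]
shoulder at tcp- 0.037 [315. 429.]
shoulder at tcp- 0.04 [315. 441.]
shoulder at tcp- 0.043 [315. 452.]
handle face at z 0.088 [315. 433.]
handle face at z 0.096 [315. 402.]
handle face at z 0.104 [315. 372.]
handle face at z 0.112 [315. 340.]
pics/dep2050.png [0.53223253 0.10578162 0.12600277] [-0.10453441  1.12795897  5.77680305]
20.55 [0.5323 0.1058 0.126 ] [-0.05  2.36  5.37] [ 0.617  0.049 -0.048] 0.0176
[[-0.975 -0.221  0.004]
 [-0.221  0.975  0.001]
 [-0.004 -0.    -1.   ]] yaw 102.76187030427141
delta tool [ 0.0027  0.0972 -0.    ]
delta tool [ 0.0028  0.0492 -0.    ]
delta tool [ 0.0029  0.0012 -0.    ]
delta tool [ 0.0027 -0.0467 -0.    ]
```

View pics/l_h.png

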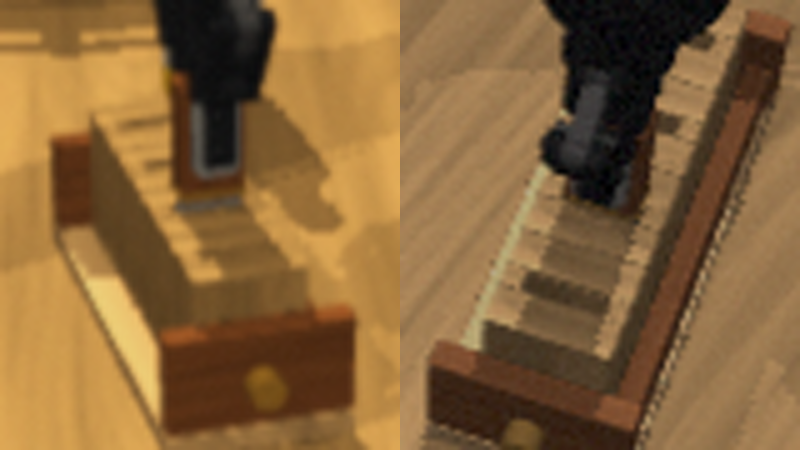

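>>> {"op": "carry_out", "data": {
  "commands": [
    [0,0,0.001,0,0,0,0],
    [0,0,0.002,0,0,0,0],
    [0,0,0.003,0,0,0,0],
    [0,0,0.003,0,0,0,0]
  ]
}}

```text
t: 21.2
position: [0.5323, 0.1058, 0.123]
eef_rot: [-0.349, 3.118, 0.0]
wrist_force: [0.1, 1.4, 6.0]
gripper_width: 0.0173
```

>>> {"op": "carry_out", "data": {
  "commands": [
    [0,0,0.001,0,0,0,0],
    [0,0,0.002,0,0,0,0],
    [0,0,0.002,0,0,0,0]
  ]
}}

```text
t: 21.58
position: [0.5323, 0.1058, 0.1211]
eef_rot: [-0.349, 3.118, 0.0]
wrist_force: [0.3, 0.7, 5.5]
gripper_width: 0.0174
```

>>> {"op": "carry_out", "data": {
  "commands": [
    [0,0,0.001,0,0,0,0],
    [0,0,0.002,0,0,0,0],
    [0,0,0.002,0,0,0,0]
  ]
}}

```text
t: 21.95
position: [0.5324, 0.1058, 0.121]
eef_rot: [-0.349, 3.117, 0.0]
wrist_force: [-5.4, 1.7, 14.5]
gripper_width: 0.0174
```

>>> {"op": "carry_out", "data": {
  "commands": [
    [0,0,0.001,0,0,0,0],
    [0,0,0.002,0,0,0,0],
    [0,0,0.002,0,0,0,0]
  ]
}}

```text
t: 22.32
position: [0.5324, 0.1058, 0.1209]
eef_rot: [-0.35, 3.116, -0.0]
wrist_force: [-11.0, 1.4, 22.9]
gripper_width: 0.0177
```

>>> {"op": "carry_out", "data": {
  "commands": [
    [0,0,-0.002,0,0,0,0],
    [0,0,-0.004,0,0,0,0],
    [0,0,-0.004,0,0,0,0]
  ]
}}

```text
t: 22.7
position: [0.5323, 0.1058, 0.121]
eef_rot: [-0.349, 3.118, 0.0]
wrist_force: [-0.1, 2.4, 7.8]
gripper_width: 0.0174
```

```bash
python3 dep.py; python3 look.py i
```

```text
wood z.082 [308. 445.]
shoulder at tcp- 0.034 [315. 437.]
shoulder at tcp- 0.037 [315. 448.]
shoulder at tcp- 0.04 [315. 460.]
shoulder at tcp- 0.043 [315. 471.]
handle face at z 0.088 [315. 433.]
handle face at z 0.096 [315. 402.]
handle face at z 0.104 [315. 371.]
handle face at z 0.112 [315. 340.]
pics/dep2270.png [0.53233842 0.10580889 0.12101891] [-0.1293572   2.42528541  7.81595059]
22.75 [0.5323 0.1058 0.121 ] [-0.79  1.66  8.33] [ 0.622  0.177 -0.011] 0.0179
[[-0.975 -0.221  0.004]
 [-0.221  0.975  0.001]
 [-0.004 -0.    -1.   ]] yaw 102.76624853431132
delta tool [ 0.0027  0.0972 -0.    ]
delta tool [ 0.0029  0.0491 -0.    ]
delta tool [ 0.003   0.0012 -0.    ]
delta tool [ 0.0027 -0.0468  0.    ]
```

View pics/l_i.png

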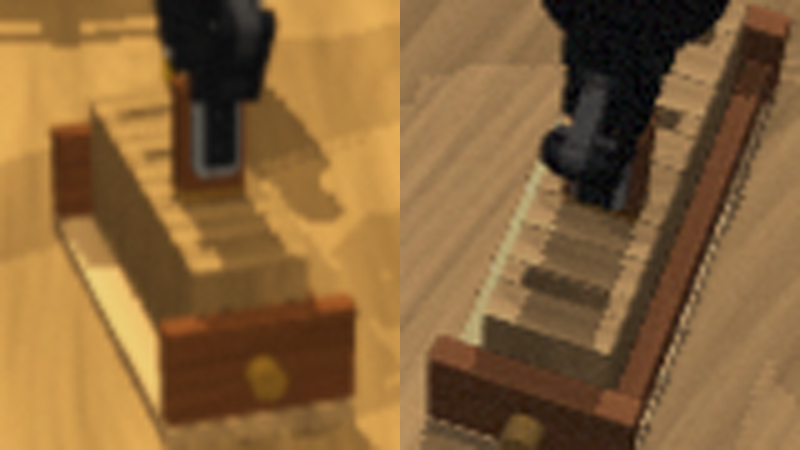

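>>> {"op": "carry_out", "data": {
  "commands": [
    [0,0,-0.0015,0,0,0,0],
    [0,0,-0.002,0,0,0,0.5],
    [0,0,-0.002,0,0,0,0.5],
    [0,0,-0.002,0,0,0,0.5],
    [0,0,-0.002,0,0,0,0.5]
  ]
}}

```text
t: 23.52
position: [0.5309, 0.1054, 0.12]
eef_rot: [0.348, -3.121, 0.001]
wrist_force: [-0.0, -0.4, 0.1]
gripper_width: 0.0427
```

>>> {"op": "carry_out", "data": {
  "commands": [
    [0,0,-0.02,0,0,0,0.5],
    [0,0,-0.05,0,0,0,0.5],
    [0,0,-0.09,0,0,0,0.5],
    [0,0,-0.13,0,0,0,0.5],
    [0,0,-0.13,0,0,0,0.5]
  ]
}}

```text
t: 24.15
position: [0.5325, 0.1057, 0.2562]
eef_rot: [-0.347, 3.114, 0.003]
wrist_force: [-0.8, 0.4, -0.3]
gripper_width: 0.0427
```

>>> {"op": "carry_out", "data": {
  "commands": [
    [0,-0.05,0,0,0,0,0.5],
    [0,-0.1,0,0,0,0,0.5],
    [0,-0.15,0,0,0,0,0.5],
    [0,-0.18,0,0,0,0,0.5],
    [0,-0.18,0,0,0,0,0.5]
  ]
}}

```text
t: 24.78
position: [0.5708, -0.0719, 0.2504]
eef_rot: [0.344, -3.122, 0.0]
wrist_force: [-0.3, 0.1, 0.6]
gripper_width: 0.0426
```

```bash
python3 - <<'E'
from h import *
s=get_state();print(s['t'],s['position'],s['wrist_force'],s['gripper_width'])
f=grab('scene','s9.png');g=grab('side','sd9.png');grab('wrist','w9.png')
for n,F in(('scene',f),('side',g)):
    C=cloud(F)
    m=(C[...,2]>.134)&(C[...,2]<.15)&(abs(C[...,0]-.53)<.04)&(abs(C[...,1]-.106)<.05)
    P=C[m];print(n,m.sum())
    if m.sum()>10:
        r=cv2.minAreaRect((P[:,:2]*1000).astype(np.float32));print(np.median(P,0),P[:,2].std(),r)
o=[cv2.resize(f['color'][140:260,310:430,::-1],(400,400),interpolation=cv2.INTER_CUBIC),cv2.resize(g['color'][160:280,270:390,::-1],(400,400),interpolation=cv2.INTER_CUBIC)]
cv2.imwrite('pics/fin.png',np.hstack(o))
E
```

```text
24.775 [ 0.57075133 -0.07188287  0.25041448] [-0.31399998  0.1189697   0.64513705] 0.04259911054123933
scene 91
[0.53729045 0.10492222 0.14127881] 0.0021654928408283065 ((536.07666015625, 106.06602478027344), (20.461997985839844, 19.38295555114746), 14.75759220123291)
side 71
[0.53209811 0.09988295 0.1388414 ] 0.0016819568361990955 ((532.1934814453125, 103.01594543457031), (32.26021194458008, 18.82710838317871), 11.12926959991455)
```

View pics/fin.png

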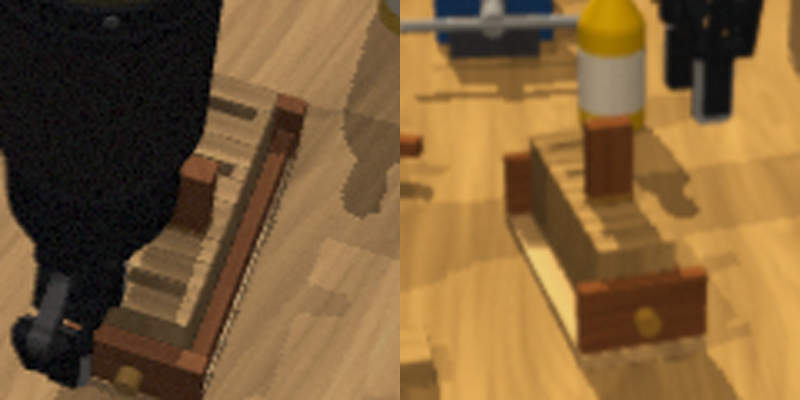

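View pics/s9.png

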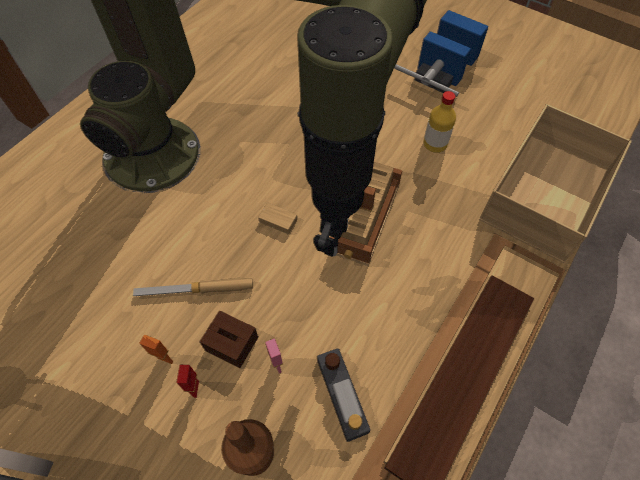

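```bash
python3 -c "
from station import ticket
print(ticket.hand_in())"
```

```text
the job is handed in; nothing more can be done
None
```

I drew the gauge from the rack and felt for the fit. I left it let go and pushed fully home in mortise_3, then handed the job in at about 25 s; no verdict was reported.

- **Mortise_4:** the blade went about 30 mm down with no measurable drag, so I took it as slack.
- **Mortise_3:** resistance peaked at about 10 N near 25 mm down. It then slid with a steady 6–9 N, and a small upward tug met about the same drag. It reached a firm stop with the shoulder on the wood. The peak push there was about 24 N at the wrist (25 N with the sideways part), below the 55 N limit.
- **Last checks:**
  - The handle top read 141 mm in the scene camera and 139 mm in the side camera, against 142 mm expected. The side camera had also read the wood tops about 3 mm low.
  - In the picture the gauge stands upright, about 2–3 mm off the middle of the row along x.
  - The arm is clear, and the other tools look unmoved.
- **What disagreed:** I felt the drag start at about 24–25 mm by my depth reckoning, not the 19 mm described.
- **Not tested:** I did not probe mortises 1 and 2. The choice rests on the drag felt in mortise_3 in both directions.

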